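Proof-tug a sprung locating pin on a measuring fixture

TASK

On the fixture plate, find the sprung locating pin with the thick round head and check that it is retained: grip its head, pull it straight up with about 15 N (it rises 12 mm against its spring), and hold it there for two seconds. Then ease it back down until it is fully home, without letting it snap back, and let go. Leave the square-headed pin and the slim headless pin alone.

Things in the scene. Friction and masses are not known exactly. Their poses are not given: they have to be found in the camera images.
- round_pin_head (a point): Centre of the pin's round head: upright ridged steel cylinder, 28 mm across, 30 mm tall, on a 12 mm shank; when home, 15 mm below its flat top, 30 mm above its dark socket block (50 x 50 x 30 mm), 78 mm above the granite. x, y run along the sides of the aluminium plate. Three pins in such blocks, bolted down, form a row along y, 95 mm apart in any order, staggered up to 40 mm in x.
- round_pin (a joint): How far the round-headed pin is pulled up from its socket, in m: 0 fully home, 0.026 the stop. It slides straight up only. A preloaded spring draws it down: with its weight, about 3 N to start it and 1 N more for each mm of lift, so 12 mm is about 15 N. Released, it snaps home.
- square_pin_head (a point): Bystander pin, leave alone, sprung likewise: centre of its square steel head, 26 x 26 mm, 20 mm tall, top 80 mm above the granite. The plate under the pins is 260 (x) x 340 (y) x 18 mm; loose gauges up to 50 mm tall stand on it, centres at least 100 mm from any pin, towards the plate's +x side.
- slim_pin_head (a point): Bystander pin, leave alone, sprung likewise: a slim headless steel rod, 10 mm across, top 92 mm above the granite; this point is on its axis, 8 mm below its top.

How it is judged:
By the outcome, as a careful person would: the job done as asked, in the order asked, and still so for the second after the job is handed in, with the robot touching nothing.
It also fails if it takes over 35 s, if anything falls off the work surface, if the arm or the gripper's body presses on something with over 40 N, if the wrist force passes 120 N, or if a joint passes its speed limit or range.

ROBOT

A 6-joint arm with a two-finger parallel gripper is mounted at the origin on the work surface. World frame = base frame: x ahead of the robot, y to its left, z up, the work surface at z = 0. Lengths are in mm, angles in rad, forces in N, time in s.
With the tool pointing down it reaches from about 350 to 975 mm from the base axis. Payload 4.9 kg.
Tool frame: the origin (TCP) lies on the mounting face of the last link; the fingertips stand 173 mm ahead of it and the grasp point (between the pads) lies ahead of it (bot.grasp_offset is the z of the grasp point in the tool frame, in mm); z points along the fingers, x is the direction in which the jaws open and shut, and the axes are right-handed (so a half turn about z gives the same grasp; the last joint's range is limited). The gripper opens to 85 mm and grips with 20 to 120 N. Pads are 22 mm wide; open, the fingers measure 114 mm over their backs; the gripper's body (76 mm by 85 mm) begins 54 mm behind the grasp point. The pads swing forward as they close: fully open they stand 13 mm farther back than shut.
Start: joints at [-1.256, 0.053, 1.613, -0, 1.476, -0.119], TCP at [262.694, -567.093, 404.704] pointing down, gripper open.
Joint ranges: [-3.01, 3.01], [-1.01, 2.22], [0.06, 2.58], [-1.02, 4.17], [0.09, 2.62], [-3.14, 3.14]. Speed limits (rad/s): [2.57, 2.57, 3.14, 3.14, 3.14, 3.14].

INTERFACE

Orientations are given as a unit quaternion [x, y, z, w].
In Python, from plant import bot gives the robot as it stands.
- The arm moves only by the shell command python3 -m pendant 'ROWS' [FORCE]. ROWS is a JSON object of lists of equal length, an entry for each row: "jaw": the finger opening in mm, from 0 to 85.4; "slide": the shift along the world's x, y, z in mm, a list of three; "turn": the turn about the world's z in degrees. A call has exactly 10 rows; each row shifts and turns the commanded pose from where the row before left it; what a row does not reach is not made up. A row lasts 1/8 s, in which the tool goes at most 62.5 mm and 10.7 degrees, less where a joint would pass 70% of its speed; a pose out of reach is approached as far as the arm can. A call with a gripper value outside its range is refused whole. The fingers move at their own pace and stop on an object; FORCE is the grip in N (left out, the last holds). Time passes only in rows, so rows that do not move let the fingers close, or fill a call up. It gives the time, the measured TCP pose, the force and the opening at its end, in the units of the state.
- bot.get_state(): the state, without advancing time (a new reading comes with each control period).
- bot.capture(name): name is "scene" or "top" or "wrist"; returns a dict with "pixels" (400x640x3 uint8, blue, green, red), "vertical_fov" (degrees; the focal length in pixels is half the picture's height over the tangent of half this angle, whatever the lens; pixels are square), "cx", "cy" (the principal point, pixels), "rvec" (rotation vector, rad) and "tvec" (3), from world to camera coordinates, as OpenCV has them; the wrist camera has in their place "mount" (4x4, takes a point from camera to tool coordinates, whose origin is the TCP and whose axes are the tool frame's). Camera axes: x right, y down, z forward; pixel columns grow to the right and rows downward; lengths in mm; the calibration is good to about 2 mm. A picture is of the moment at which its call begins: read the wrist's pose just before it. There is no depth.
- bot.sign_off(): hands the job in, once; it reports no verdict.
The state is a dict: "t": time; "qpos": joint angles; "qd": joint speeds; "tau": joint torques, N m; "tool_pos": TCP position; "ee_rot": TCP orientation; "wrist_force": force on the tool from outside, world axes, zero at the start; "wrist_torque": the same for the moment, N m; "grip_width": finger opening in mm.
Only numpy, scipy, OpenCV 4.12 (cv2) and the standard library are available. Lean on these libraries where they do the work, as an engineer would, in place of code of your own. Each camera call takes 0.05 s, during which the arm holds its last target.

## Working session

There is one attempt and no reset: what is moved stays moved. The work goes in short steps, Python scripts to look and compute and a shell command to move; the robot and the scene stay as the last step left them, time stands still between calls to the robot, and variables do not carry over. Pictures are saved under pics/ and viewed, and the job is handed in when it is done.

```bash
mkdir -p pics; ls
python3 - <<'E'
from plant import bot
import cv2
s=bot.get_state(); print(s['t'],s['tool_pos'],s['ee_rot'],s['wrist_force'],s['grip_width'],bot.grasp_offset)
for n in("scene","top","wrist"):
    c=bot.capture(n); cv2.imwrite(f"pics/{n}0.png",c["pixels"])
    print(n,{k:v for k,v in c.items() if k!="pixels"})
E
```

```text
pics
0.0 [ 262.61313543 -566.86024036  403.45645927] [ 8.42703002e-01 -5.38377732e-01 -8.00589223e-04 -6.54439663e-04] [ 0.535901   -0.88689305  0.01255614] 85.42707078715762 154.70000000000002
scene {'vertical_fov': 47.14140363294034, 'cx': 325.2524595526219, 'cy': 192.0016349831783, 'rvec': array([ 0.87385572,  2.34224465, -1.27640801]), 'tvec': array([ 370.27695573,  -95.54367439, 1039.69914726])}
top {'vertical_fov': 42.021568772344025, 'cx': 321.3228785778416, 'cy': 207.1810035530768, 'rvec': array([ 2.20278969, -2.14096965,  0.1119304 ]), 'tvec': array([ 26.36003294, 520.72146178, 820.19971819])}
wrist {'vertical_fov': 66.1027266728519, 'cx': 312.44528034472665, 'cy': 202.64073598508202, 'mount': array([[ 9.99999265e-01, -9.98088859e-04,  6.88387130e-04,
        -1.35943477e-01],
       [ 7.84178254e-04,  9.65438066e-01,  2.60631397e-01,
        -6.58135833e+01],
       [-9.24728434e-04, -2.60630666e-01,  9.65438139e-01,
         3.12107940e+01],
       [ 0.00000000e+00,  0.00000000e+00,  0.00000000e+00,
         1.00000000e+00]])}
```

View pics/scene0.png

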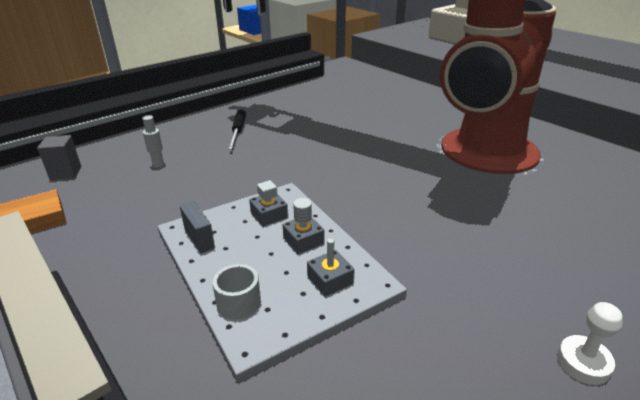

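View pics/top0.png

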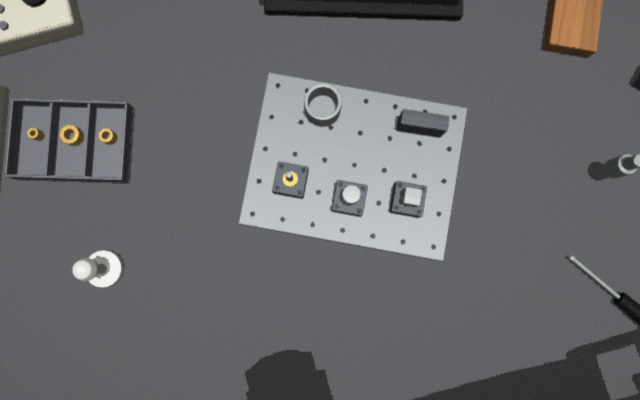

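View pics/wrist0.png

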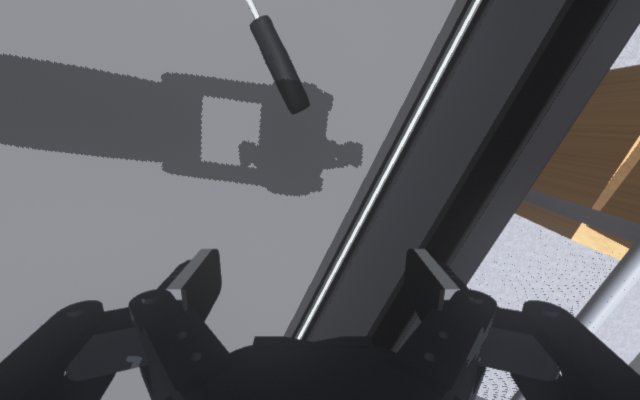

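The row runs slim pin, round pin, square pin. In the top view the round head is the middle one, near (351,194). In the scene view it is near (303,209). Gauges stand on the far (+x) side.

```bash
cat > h.py <<'E'
import numpy as np, cv2
from scipy.spatial.transform import Rotation as R
def K(c):
    f=200/np.tan(np.radians(c['vertical_fov'])/2); return np.array([[f,0,c['cx']],[0,f,c['cy']],[0,0,1]])
def ext(c,s=None):
    if 'rvec' in c:
        Rm=cv2.Rodrigues(c['rvec'])[0]; return Rm.T,-Rm.T@c['tvec']
    Rt=R.from_quat(s['ee_rot']).as_matrix(); M=c['mount']
    return Rt@M[:3,:3], Rt@M[:3,3]+s['tool_pos']
def ray(c,uv,s=None):
    A,o=ext(c,s); d=A@np.linalg.solve(K(c),[uv[0],uv[1],1]); return o,d/np.linalg.norm(d)
def onz(c,uv,z,s=None):
    o,d=ray(c,uv,s); return o+d*(z-o[2])/d[2]
def tri(r1,r2):
    (o1,d1),(o2,d2)=r1,r2
    t=np.linalg.lstsq(np.c_[d1,-d2],o2-o1,rcond=None)[0]
    p,q=o1+d1*t[0],o2+d2*t[1]; return (p+q)/2,np.linalg.norm(p-q)
E
python3 - <<'E'
from plant import bot
from h import *
t=bot.capture('top'); s=bot.capture('scene')
g=cv2.cvtColor(t['pixels'],cv2.COLOR_BGR2GRAY)
m=(g>100).astype('uint8'); m[:60]=0
cs=cv2.findContours(m,cv2.RETR_EXTERNAL,2)[0]
c=max(cs,key=cv2.contourArea); box=cv2.boxPoints(cv2.minAreaRect(c))
P=np.array([onz(t,b,18) for b in box]); print(box,P.round(1))
for i in range(4):
    e=P[(i+1)%4]-P[i]; print(np.linalg.norm(e),np.degrees(np.arctan2(e[1],e[0])))
im=cv2.resize(t['pixels'][150:240,230:450],None,fx=3.6,fy=3.6,interpolation=cv2.INTER_CUBIC);cv2.imwrite('pics/t1.png',im)
im=cv2.resize(s['pixels'][170:300,240:370],None,fx=4.5,fy=4.5,interpolation=cv2.INTER_CUBIC);cv2.imwrite('pics/s1.png',im)
E
```

```text
[[ 62.  60.]
 [555.  60.]
 [555. 356.]
 [ 62. 356.]] [[ 756.8  484.4   18. ]
 [ 781.9 -346.8   18. ]
 [ 292.4 -338.8   18. ]
 [ 270.9  446.7   18. ]]
831.6538899205232 -88.27111990571152
489.61789984829085 179.06254642535052
785.8509625341965 91.56488165665523
487.38286753149146 4.437175577213633
```

View pics/t1.png

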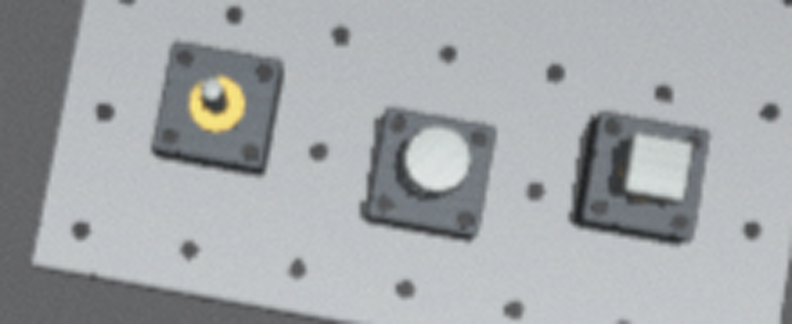

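View pics/s1.png

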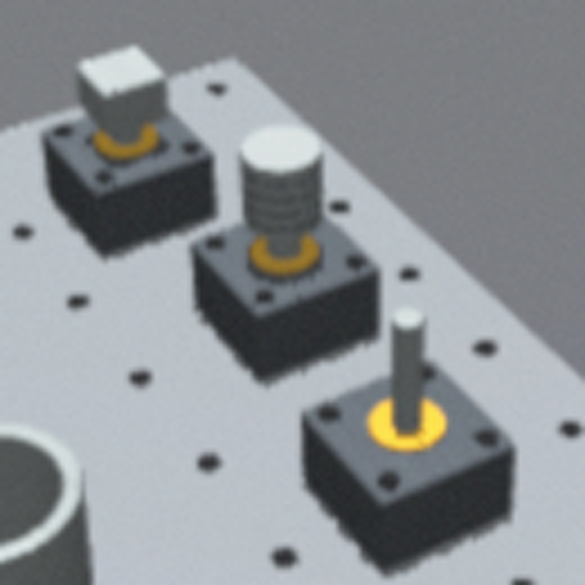

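Run:
```python
from plant import bot
from h import *
t=bot.capture('top'); s=bot.capture('scene')
H={'round':((351.0,193.8),(302.2,202.7),93),'slim':((288.6,175.6),(330.2,240.4),92),'square':((412.4,195.8),(266.4,185.4),80)}
for n,(a,b,z) in H.items():
    p,g=tri(ray(t,a),ray(s,b)); print(n,p.round(1),g.round(1),onz(t,a,z).round(1),onz(s,b,z).round(1))
# refine round top by bright mask
g=cv2.cvtColor(t['pixels'],cv2.COLOR_BGR2GRAY); 
m=np.zeros_like(g); m[183:206,340:363]=(g[183:206,340:363]>140); 
n,l,st,ce=cv2.connectedComponentsWithStats(m); print(st[1:],ce[1:])
# plate corners (plate only) 
m=((g>105)*255).astype('uint8'); n,l,st,ce=cv2.connectedComponentsWithStats(m)
k=l[165,340]; print(st[k])
c=cv2.findContours((l==k).astype('uint8'),cv2.RETR_EXTERNAL,2)[0][0]
box=cv2.boxPoints(cv2.minAreaRect(c))
P=np.array([onz(t,b,18) for b in box]); print(box,P.round(1))
for i in range(4):
    e=P[(i+1)%4]-P[i]; print(np.linalg.norm(e),np.degrees(np.arctan2(e[1],e[0])))
st=bot.get_state(); Rt=R.from_quat(st['ee_rot']).as_matrix(); print(Rt.round(4), 'jaw az',np.degrees(np.arctan2(Rt[1,0],Rt[0,0])),st['qpos'])
```

```text
round [534.4  -2.4  92.1] 0.7 [534.5  -2.6  93. ] [535.  -1.  93.]
slim [560.   91.9  89.7] 0.4 [559.5  91.9  92. ] [562.   93.9  92. ]
square [535.7 -97.1  79. ] 0.5 [535.8 -97.   80. ] [536.4 -95.5  80. ]
[[357 183   6   1   6]
 [343 185  18  18 260]] [[359.5        183.        ]
 [351.29615385 193.53461538]]
[  238    71   230   190 29747]
[[237.34402 223.60802]
 [265.34402  69.60802]
 [471.44003 107.08003]
 [443.44003 261.08002]] [[ 489.6  177.5   18. ]
 [ 750.5  141.9   18. ]
 [ 696.1 -205.3   18. ]
 [ 438.3 -159.7   18. ]]
263.2217227825247 -7.772680956020211
351.4631086441688 -98.89372817558592
261.87018220118136 169.9605381903272
341.0797127858859 81.33364044481095
[[ 4.203e-01 -9.074e-01 -2.000e-04]
 [-9.074e-01 -4.203e-01  5.000e-04]
 [-5.000e-04 -1.000e-04 -1.000e+00]] jaw az -65.14654458958005 [-1.25599523e+00  5.28703540e-02  1.61322461e+00 -1.34839760e-05
  1.47603479e+00 -1.18972239e-01]
```

Triangulation puts the round head top at (534.5, -2, 92), against 93 expected. The pins come out about 98 mm apart, against 95 plus stagger. The plate is turned about -9°, so I'll open the jaws along plate x and move above the pin.

```bash
python3 -m pendant '{"jaw":[85,85,85,85,85,85,85,85,85,85],"slide":[[25,52,0],[25,52,0],[25,52,0],[25,52,0],[25,52,0],[25,52,0],[25,52,0],[25,52,0],[25,52,0],[25,52,0]],"turn":[5.6,5.6,5.6,5.6,5.6,5.6,5.6,5.6,5.6,5.6]}' 40
python3 - <<'E'
from plant import bot
from h import *
s=bot.get_state(); c=bot.capture('wrist'); cv2.imwrite('pics/w2.png',c['pixels'])
Rt=R.from_quat(s['ee_rot']).as_matrix()
print(s['t'],s['tool_pos'],np.degrees(np.arctan2(Rt[1,0],Rt[0,0])),s['qd'].round(3),s['wrist_force'])
A,o=ext(c,s); p=A.T@(np.array([534.5,-2.2,93])-o); print((K(c)@p/p[2])[:2])
E
```

```text
t: 1.6
tool_pos: [513.1, -45.2, 405.0]
ee_rot: [0.997, -0.078, 0.001, 0.0]
wrist_force: [1.4, -0.1, 0.2]
grip_width: 84.9
1.6 [513.14718414 -45.197631   405.03740083] -8.955225900632023 [ 0.907  0.367 -0.307 -0.001 -0.063  0.128] [ 1.41045217 -0.0656661   0.20448785]
[328.08504683 142.53787704]
```

View pics/w2.png

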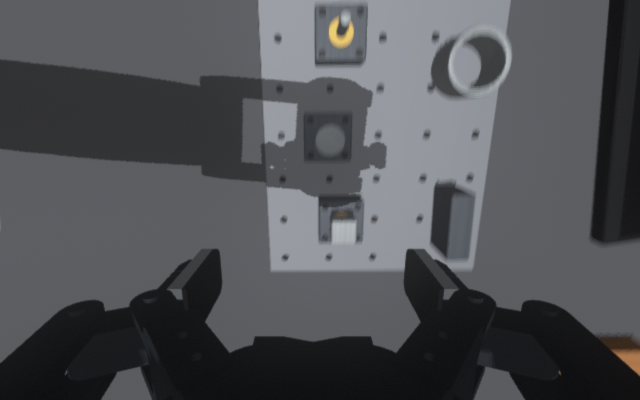

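The wrist view shows the round head at (330,139), close to the predicted (328,142). Slim is above it and square below. The plate edges line up with the jaws.

```bash
python3 -m pendant '{"jaw":[85,85,85,85,85,85,85,85,85,85],"slide":[[7,15,-20],[7,15,-20],[7,14,-20],[0,0,-20],[0,0,0],[0,0,0],[0,0,0],[0,0,0],[0,0,0],[0,0,0]],"turn":[0,0,0,0,0,0,0,0,0,0]}' 40
python3 - <<'E'
from plant import bot
from h import *
s=bot.get_state(); c=bot.capture('wrist'); cv2.imwrite('pics/w3.png',c['pixels'])
Rt=R.from_quat(s['ee_rot']).as_matrix()
print(s['t'],s['tool_pos'],np.degrees(np.arctan2(Rt[1,0],Rt[0,0])),abs(s['qd']).max(),s['wrist_force'],bot.grasp_offset)
A,o=ext(c,s)
for q in ([534.5,-2.2,93],[559.7,92,92],[535.8,-97,80]):
    p=A.T@(np.array(q)-o); print((K(c)@p/p[2])[:2])
E
```

```text
t: 2.9
tool_pos: [533.7, -3.1, 324.9]
ee_rot: [0.997, -0.08, 0.0, 0.0]
wrist_force: [0.6, -1.1, 0.4]
grip_width: 84.9
2.9 [533.7212296   -3.07417648 324.8960269 ] -9.1429338566167 0.001905227314474583 [ 0.56759822 -1.10768212  0.35822097] 154.70000000000002
[313.27739158 217.56235535]
[329.6131439   64.57349207]
[333.53060924 323.01217294]
```

View pics/w3.png

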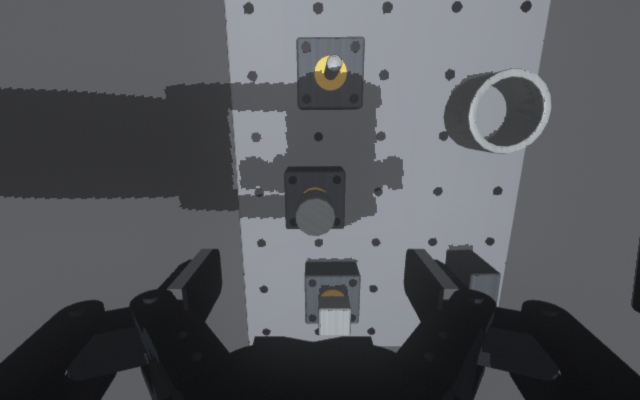

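Run:
```python
from plant import bot
from h import *
s=bot.get_state(); c=bot.capture('wrist')
im=cv2.resize(c['pixels'][150:260,260:370],None,fx=5,fy=5,interpolation=cv2.INTER_CUBIC);cv2.imwrite('pics/w3z.png',im)
print(onz(c,(315.5,217),93,s),onz(c,(295.5,217),93,s),onz(c,(334.5,217),93,s))
```

```text
[536.00569489  -1.98204598  93.        ] [5.22488291e+02 2.04686192e-01 9.30000000e+01] [548.84753315  -4.05949078  93.        ]
```

View pics/w3z.png

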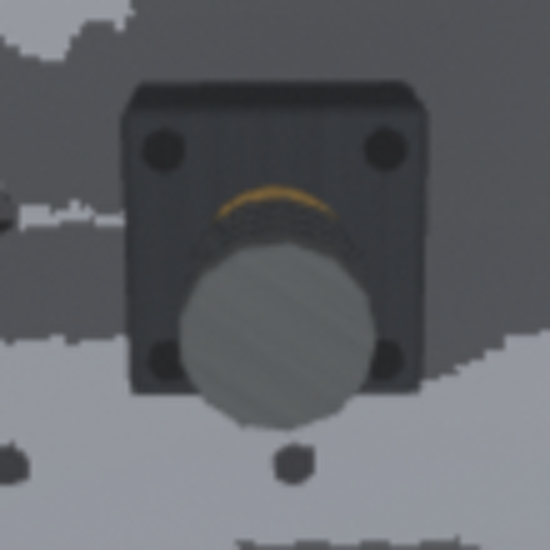

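```bash
python3 -m pendant '{"jaw":[85,85,85,85,85,85,85,85,85,85],"slide":[[1.7,1,-20],[0,0,-20],[0,0,-20],[0,0,-20],[0,0,-12],[0,0,0],[0,0,0],[0,0,0],[0,0,0],[0,0,0]],"turn":[0,0,0,0,0,0,0,0,0,0]}' 70
python3 - <<'E'
from plant import bot
from h import *
s=bot.get_state(); print(s['tool_pos'],s['wrist_force'])
for n in('wrist','scene'):
    c=bot.capture(n); cv2.imwrite(f'pics/{n}4.png',c['pixels'] if n=='wrist' else cv2.resize(c['pixels'][100:320,200:420],None,fx=2.7,fy=2.7))
E
```

```text
t: 4.25
tool_pos: [535.5, -2.1, 233.1]
ee_rot: [0.997, -0.08, 0.0, 0.0]
wrist_force: [0.4, -0.5, -0.3]
grip_width: 85.1
[535.51515826  -2.11272966 233.09423116] [ 0.41375338 -0.53389375 -0.33837956]
```

View pics/wrist4.png

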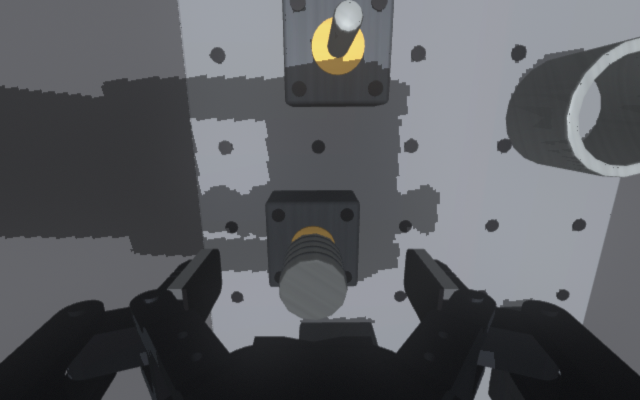

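View pics/scene4.png

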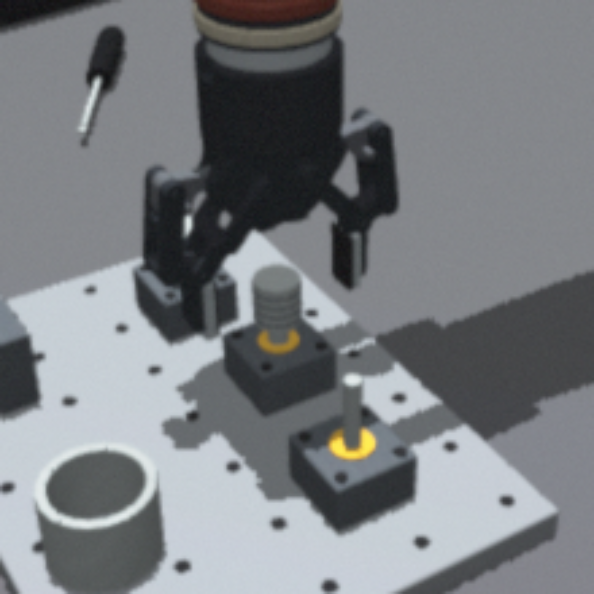

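The head sits at (313,287), centred between the pads at 220 and 405, and there is no contact force. Closing now.

```bash
python3 -m pendant '{"jaw":[70,55,42,36,32,28,24,20,20,20],"slide":[[0,0,0],[0,0,0],[0,0,0],[0,0,0],[0,0,0],[0,0,0],[0,0,0],[0,0,0],[0,0,0],[0,0,0]],"turn":[0,0,0,0,0,0,0,0,0,0]}' 70
python3 - <<'E'
from plant import bot
from h import *
s=bot.get_state(); print(s['tool_pos'],s['wrist_force'],s['wrist_torque'],s['grip_width'])
for n in('wrist','scene'):
    c=bot.capture(n); cv2.imwrite(f'pics/{n}5.png',c['pixels'] if n=='wrist' else cv2.resize(c['pixels'][100:320,200:420],None,fx=2.7,fy=2.7))
E
```

```text
t: 5.6
tool_pos: [535.6, -2.1, 233.0]
ee_rot: [0.997, -0.08, 0.0, 0.0]
wrist_force: [-0.1, 0.5, 2.5]
grip_width: 26.6
[535.5659348   -2.13884072 233.02506912] [-0.06479534  0.47418413  2.48491338] [-0.0620765   0.02224098  0.03566043] 26.644188213274273
```

View pics/wrist5.png

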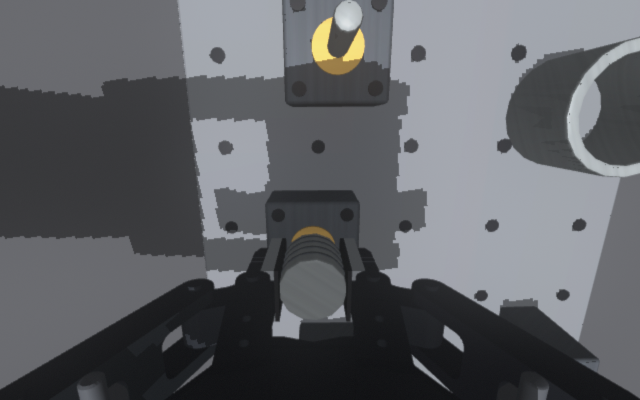

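View pics/scene5.png

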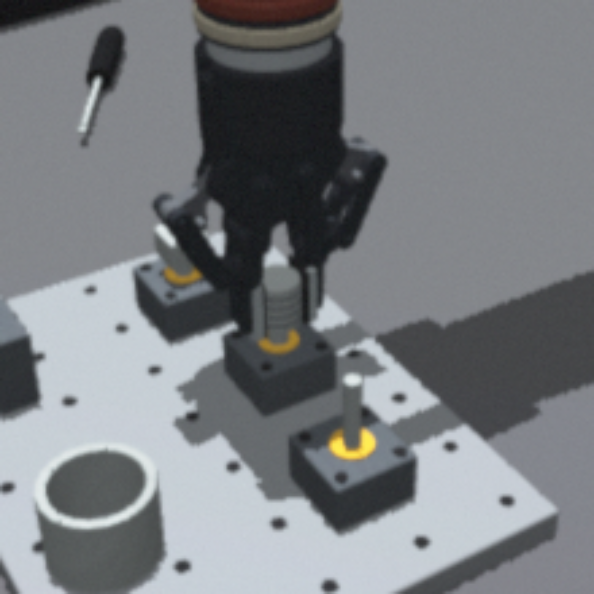

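Gripped at 26.6 mm. Lifting slowly.

```bash
python3 -m pendant '{"jaw":[20,20,20,20,20,20,20,20,20,20],"slide":[[0,0,1],[0,0,1],[0,0,1.5],[0,0,1.5],[0,0,1.5],[0,0,1.5],[0,0,1.5],[0,0,1.5],[0,0,0],[0,0,0]],"turn":[0,0,0,0,0,0,0,0,0,0]}' 70
python3 - <<'E'
from plant import bot
from h import *
s=bot.get_state(); print(s['tool_pos'],s['wrist_force'],s['grip_width'])
for n in('scene',):
    c=bot.capture(n); cv2.imwrite(f'pics/{n}6.png',cv2.resize(c['pixels'][150:270,240:360],None,fx=5,fy=5))
E
```

```text
t: 6.95
tool_pos: [535.3, -2.1, 242.0]
ee_rot: [0.997, -0.08, 0.001, -0.0]
wrist_force: [9.3, -0.7, -13.0]
grip_width: 26.3
[535.28973752  -2.1332906  241.9725401 ] [  9.26248514  -0.70153938 -12.99657012] 26.282130254709344
```

View pics/scene6.png

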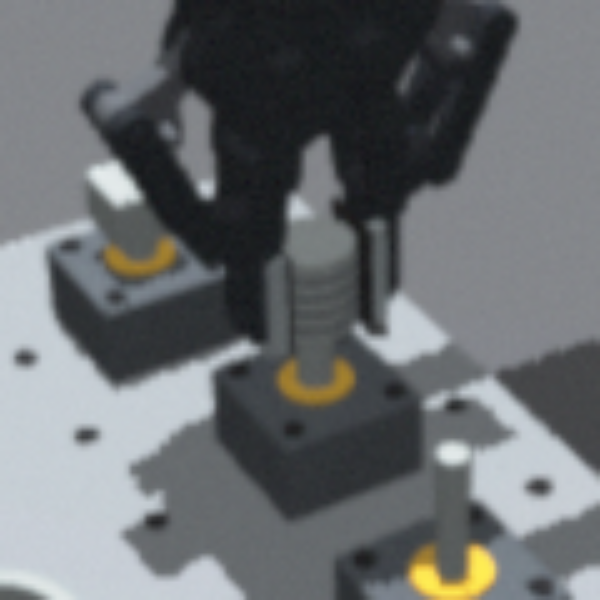

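TCP is up 9.0 mm with Fz = -13 N. The arm yields under load and there is about 9 N of side load in x. I'll add lift and shift +x a little to relieve it.

```bash
python3 -m pendant '{"jaw":[20,20,20,20,20,20,20,20,20,20],"slide":[[0.4,0,1],[0.4,0,1],[0.2,0,1],[0,0,0],[0,0,0],[0,0,0],[0,0,0],[0,0,0],[0,0,0],[0,0,0]],"turn":[0,0,0,0,0,0,0,0,0,0]}' 70
python3 - <<'E'
from plant import bot
from h import *
s=bot.get_state(); print(s['tool_pos'],s['wrist_force'],s['wrist_torque'],s['grip_width'])
t=bot.capture('top');sc=bot.capture('scene'); cv2.imwrite('pics/scene7.png',cv2.resize(sc['pixels'][150:270,240:360],None,fx=5,fy=5))
w=bot.capture('wrist'); cv2.imwrite('pics/wrist7.png',w['pixels'])
E
```

```text
t: 8.25
tool_pos: [535.7, -2.1, 243.9]
ee_rot: [0.997, -0.08, -0.0, 0.0]
wrist_force: [7.9, -1.4, -13.3]
grip_width: 26.7
[535.69878876  -2.12051222 243.94500222] [  7.94225148  -1.37000365 -13.27751294] [-0.23831759 -1.49057708  0.05056405] 26.653842878659233
```

View pics/scene7.png

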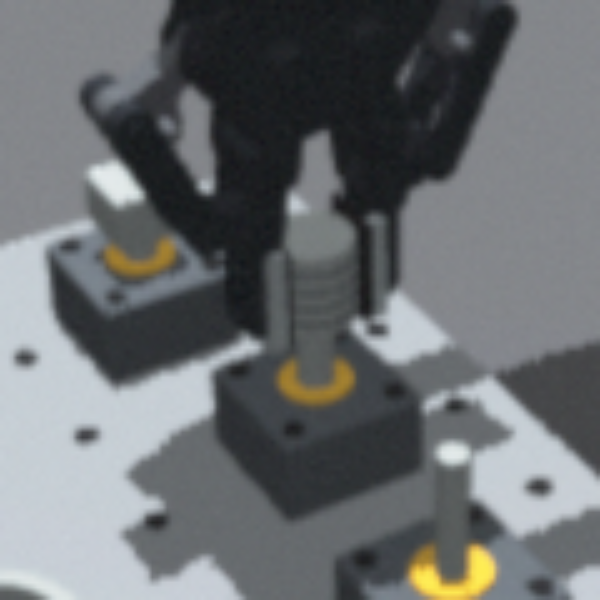

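View pics/wrist7.png

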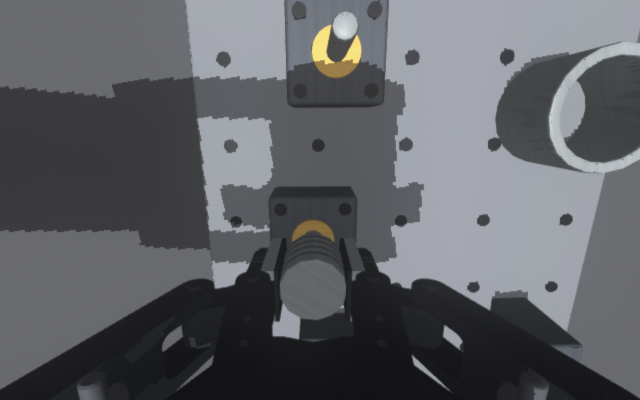

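```bash
python3 -m pendant '{"jaw":[20,20,20,20,20,20,20,20,20,20],"slide":[[0.5,0,0.8],[0.5,0,0.7],[0.5,0,0],[0,0,0],[0,0,0],[0,0,0],[0,0,0],[0,0,0],[0,0,0],[0,0,0]],"turn":[0,0,0,0,0,0,0,0,0,0]}' 70
python3 - <<'E'
from plant import bot
from h import *
s=bot.get_state(); print(s['t'],s['tool_pos'],s['wrist_force'],s['wrist_torque'],s['grip_width'])
sc=bot.capture('scene'); cv2.imwrite('pics/scene8.png',cv2.resize(sc['pixels'][150:270,240:360],None,fx=5,fy=5))
f=np.mean([bot.get_state()['wrist_force'] for _ in range(3)],0);print(f)
A,o=ext(sc)
for z in (93,103,104,105,106):
    p=A.T@(np.array([535,-2.2,z])-o); print(z,(K(sc)@p/p[2])[:2])
E
```

```text
t: 9.65
tool_pos: [536.6, -2.0, 246.8]
ee_rot: [0.997, -0.08, -0.003, 0.0]
wrist_force: [-4.5, -3.6, -17.0]
grip_width: 26.4
9.65 [536.63803482  -2.04994649 246.79490661] [ -4.45063015  -3.56611114 -17.02898389] [-0.61738022  0.39179955 -0.08367867] 26.446555956791258
[ -4.79937116  -3.79012596 -17.54750863]
93 [301.71756072 202.38257135]
103 [301.52481445 196.8933392 ]
104 [301.50537333 196.33967456]
105 [301.48590166 195.78513972]
106 [301.46639936 195.22973262]
```

View pics/scene8.png

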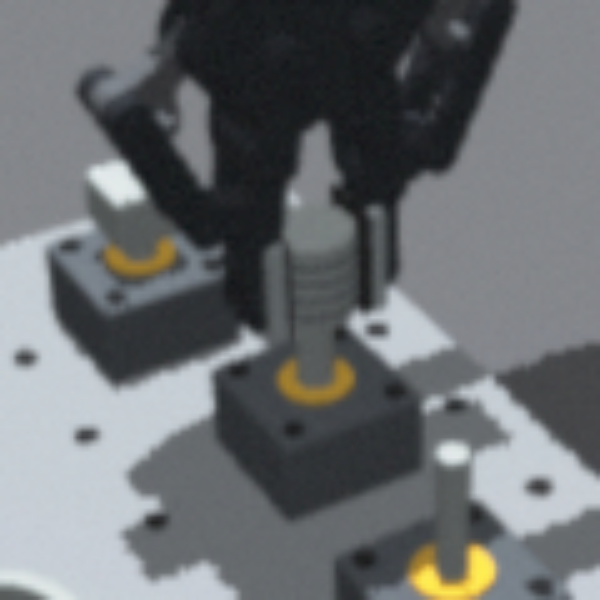

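```bash
python3 -m pendant '{"jaw":[20,20,20,20,20,20,20,20,20,20],"slide":[[-0.3,0,-0.8],[-0.2,0,-0.8],[0,0,0],[0,0,0],[0,0,0],[0,0,0],[0,0,0],[0,0,0],[0,0,0],[0,0,0]],"turn":[0,0,0,0,0,0,0,0,0,0]}' 70
python3 - <<'E'
from plant import bot
s=bot.get_state(); print(s['t'],s['tool_pos'],s['wrist_force'],s['grip_width'])
E
```

```text
t: 10.95
tool_pos: [536.5, -2.1, 245.7]
ee_rot: [0.997, -0.08, -0.002, 0.0]
wrist_force: [-4.9, -2.2, -15.3]
grip_width: 26.1
10.95 [536.46020123  -2.09342434 245.71912368] [ -4.88732833  -2.18945086 -15.29307276] 26.138407710426304
```

Fz is about 15.3 N and the rise about 12.5 mm. One small trim, then the 2 s hold.

```bash
python3 -m pendant '{"jaw":[20,20,20,20,20,20,20,20,20,20],"slide":[[-0.2,0,-0.5],[0,0,0],[0,0,0],[0,0,0],[0,0,0],[0,0,0],[0,0,0],[0,0,0],[0,0,0],[0,0,0]],"turn":[0,0,0,0,0,0,0,0,0,0]}' 70
python3 - <<'E'
from plant import bot
from h import *
s=bot.get_state(); print(s['t'],s['tool_pos'],s['wrist_force'],s['grip_width'])
sc=bot.capture('scene'); cv2.imwrite('pics/scene9.png',cv2.resize(sc['pixels'][150:270,240:360],None,fx=5,fy=5))
E
python3 -m pendant '{"jaw":[20,20,20,20,20,20,20,20,20,20],"slide":[[0,0,0],[0,0,0],[0,0,0],[0,0,0],[0,0,0],[0,0,0],[0,0,0],[0,0,0],[0,0,0],[0,0,0]],"turn":[0,0,0,0,0,0,0,0,0,0]}' 70
```

```text
t: 12.2
tool_pos: [536.4, -2.1, 245.4]
ee_rot: [0.997, -0.08, -0.002, 0.0]
wrist_force: [-4.5, -2.6, -15.5]
grip_width: 26.7
12.2 [536.35554465  -2.09181697 245.36172508] [ -4.48944382  -2.59315395 -15.47013191] 26.680062966327085
t: 13.5
tool_pos: [536.4, -2.1, 245.4]
ee_rot: [0.997, -0.08, -0.002, 0.0]
wrist_force: [-3.5, -4.1, -15.2]
grip_width: 26.3
```

View pics/scene9.png

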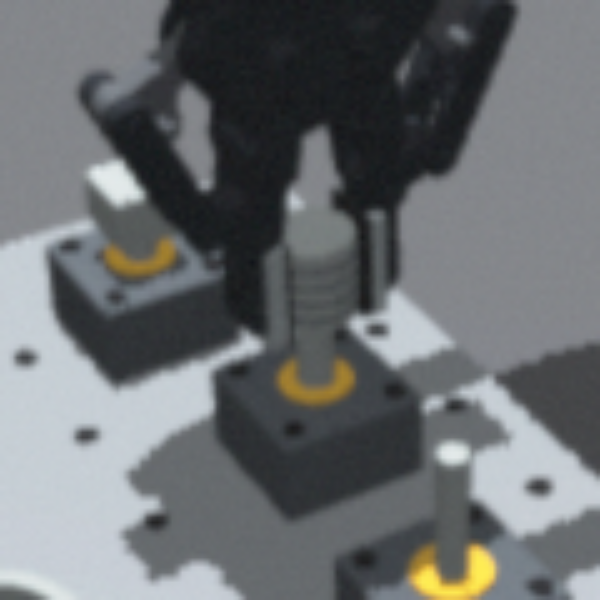

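Held for 2.4 s at 15.2–15.5 N. After two more hold rows, ease it down slowly.

```bash
python3 -m pendant '{"jaw":[20,20,20,20,20,20,20,20,20,20],"slide":[[0,0,0],[0,0,0],[-0.1,0,-0.8],[-0.1,0,-0.8],[-0.1,0,-0.8],[-0.1,0,-0.8],[-0.1,0,-0.8],[-0.1,0,-0.8],[-0.1,0,-0.8],[-0.1,0,-0.8]],"turn":[0,0,0,0,0,0,0,0,0,0]}' 70
```

```text
t: 14.75
tool_pos: [536.1, -2.1, 240.2]
ee_rot: [0.997, -0.08, -0.001, 0.0]
wrist_force: [-5.0, -4.0, -9.3]
grip_width: 26.5
```

```bash
python3 -m pendant '{"jaw":[20,20,20,20,20,20,20,20,20,20],"slide":[[-0.1,0,-0.8],[-0.1,0,-0.8],[-0.1,0,-0.8],[-0.1,0,-0.8],[-0.1,0,-0.8],[-0.1,0,-0.8],[-0.1,0,-0.8],[0,0,-0.5],[0,0,0],[0,0,0]],"turn":[0,0,0,0,0,0,0,0,0,0]}' 70
python3 - <<'E'
from plant import bot
from h import *
s=bot.get_state(); print(s['t'],s['tool_pos'],s['wrist_force'],s['grip_width'])
E
```

```text
t: 16.0
tool_pos: [535.9, -2.1, 235.5]
ee_rot: [0.997, -0.08, -0.001, 0.0]
wrist_force: [-6.0, -2.1, -5.7]
grip_width: 25.9
16.0 [535.93351464  -2.08440915 235.47622393] [-5.97820433 -2.09913701 -5.74210629] 25.91038403232379
```

2.4 mm still to go, force 5.7 N. Continuing gently until the force turns positive.

```bash
python3 -m pendant '{"jaw":[20,20,20,20,20,20,20,20,20,20],"slide":[[-0.2,0,-0.5],[-0.2,0,-0.5],[-0.2,0,-0.5],[0,0,-0.5],[0,0,-0.4],[0,0,-0.4],[0,0,0],[0,0,0],[0,0,0],[0,0,0]],"turn":[0,0,0,0,0,0,0,0,0,0]}' 70
python3 - <<'E'
from plant import bot
s=bot.get_state(); print(s['t'],s['tool_pos'],s['wrist_force'],s['grip_width'])
E
```

```text
t: 17.25
tool_pos: [535.7, -2.1, 233.4]
ee_rot: [0.997, -0.08, 0.0, -0.0]
wrist_force: [-6.2, -2.0, -3.7]
grip_width: 26.1
17.25 [535.71179592  -2.09310138 233.35632056] [-6.16944896 -2.03713791 -3.73790724] 26.137963010576254
```

```bash
python3 -m pendant '{"jaw":[20,20,20,20,20,20,20,20,20,20],"slide":[[-0.2,0,-0.5],[-0.2,0,-0.5],[-0.2,0,-0.5],[0,0,-0.5],[0,0,0],[0,0,0],[0,0,0],[0,0,0],[0,0,0],[0,0,0]],"turn":[0,0,0,0,0,0,0,0,0,0]}' 70
python3 - <<'E'
from plant import bot
from h import *
s=bot.get_state(); print(s['t'],s['tool_pos'],s['wrist_force'],s['grip_width'])
sc=bot.capture('scene'); cv2.imwrite('pics/scene10.png',cv2.resize(sc['pixels'][150:270,240:360],None,fx=5,fy=5))
E
```

```text
t: 18.5
tool_pos: [535.6, -2.1, 233.0]
ee_rot: [0.997, -0.08, 0.0, -0.0]
wrist_force: [-9.2, -0.9, 4.7]
grip_width: 26.2
18.5 [535.63255367  -2.10012076 233.02761561] [-9.22920282 -0.86547208  4.74697457] 26.222354874352302
```

View pics/scene10.png

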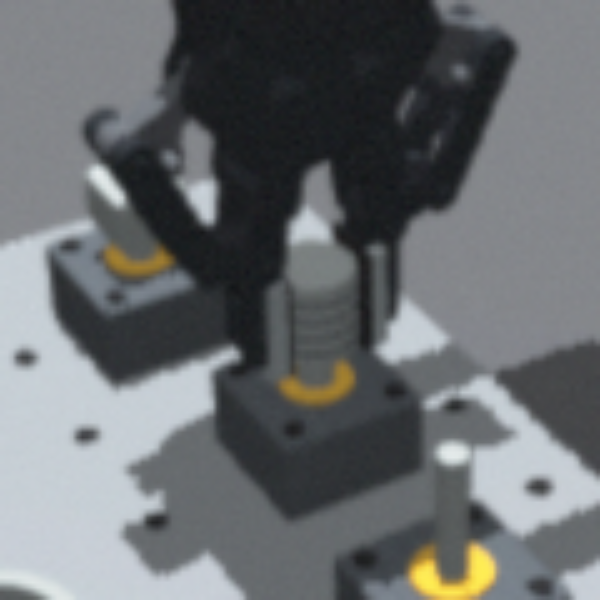

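Back to the starting grip height (233.0 mm), with +4.7 N of seating force. Releasing.

```bash
python3 -m pendant '{"jaw":[30,36,50,85,85,85,85,85,85,85],"slide":[[0,0,0],[0,0,0],[0,0,0],[0,0,0],[0,0,0],[0,0,0],[0,0,0],[0,0,0],[0,0,0],[0,0,0]],"turn":[0,0,0,0,0,0,0,0,0,0]}' 70
python3 - <<'E'
from plant import bot
from h import *
s=bot.get_state(); print(s['t'],s['tool_pos'],s['wrist_force'],s['grip_width'])
c=bot.capture('wrist'); cv2.imwrite('pics/w11.png',c['pixels'])
E
```

```text
t: 19.8
tool_pos: [534.5, -2.1, 228.8]
ee_rot: [0.997, -0.08, 0.0, -0.0]
wrist_force: [0.4, -0.1, 0.6]
grip_width: 85.1
19.8 [534.48568536  -2.09713883 228.79823121] [ 0.41631429 -0.10113145  0.63277906] 85.0514708861165
```

View pics/w11.png

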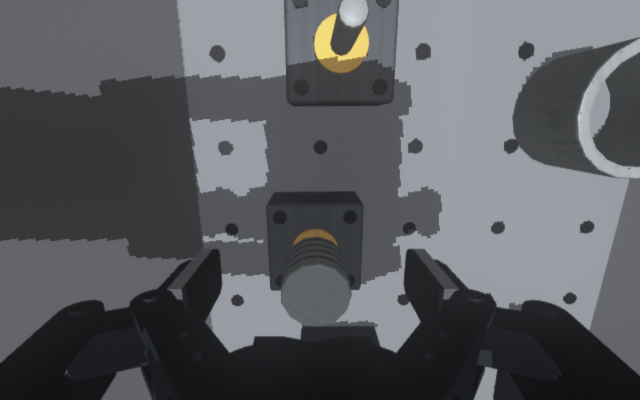

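The jaws are open and clear, with the force back to about zero. The head is at (316,291), between the pads. Retreating straight up, then a final look.

```bash
python3 -m pendant '{"jaw":[85,85,85,85,85,85,85,85,85,85],"slide":[[0,0,10],[0,0,15],[0,0,20],[0,0,20],[0,0,20],[0,0,20],[0,0,15],[0,0,10],[0,0,0],[0,0,0]],"turn":[0,0,0,0,0,0,0,0,0,0]}'
python3 - <<'E'
from plant import bot
from h import *
s=bot.get_state(); print(s['t'],s['tool_pos'],s['wrist_force'],s['grip_width'])
sc=bot.capture('scene'); cv2.imwrite('pics/scene12.png',cv2.resize(sc['pixels'][170:300,240:370],None,fx=4.5,fy=4.5,interpolation=cv2.INTER_CUBIC))
a=cv2.imread('pics/scene0.png'); 
d=cv2.absdiff(a,sc['pixels']).max(2); print('slim diff',d[236:272,322:340].mean(),'square',d[180:210,255:280].mean(),'gauges',d[265:315,210:265].mean(),d[200:250,178:215].mean())
E
```

```text
t: 21.1
tool_pos: [534.3, -2.1, 357.9]
ee_rot: [0.997, -0.08, -0.001, -0.0]
wrist_force: [0.7, 0.3, 0.3]
grip_width: 84.9
21.1 [534.28066466  -2.0838968  357.91520723] [0.65074564 0.32180731 0.31045587] 84.94759408523366
slim diff 41.285493827160494 square 5.788 gauges 6.051636363636364 5.698378378378378
```

View pics/scene12.png

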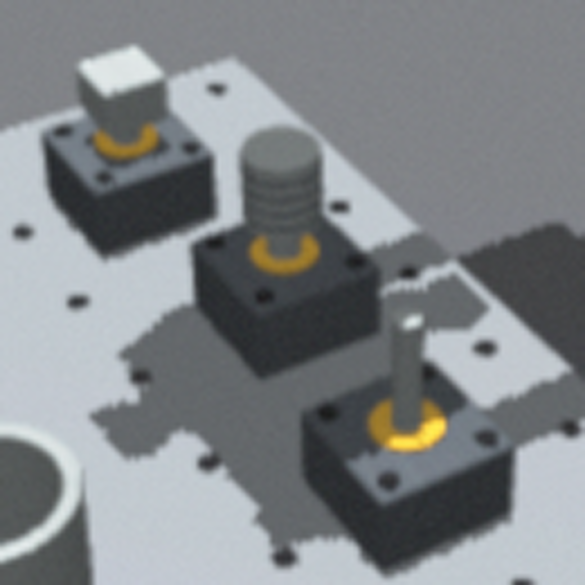

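All three pins sit exactly where they did in the first picture: round head top at (281,149), square at (122,70), slim at (408,319). Only shadows differ.

```bash
python3 -c "
from plant import bot
print(bot.sign_off())"
```

```text
the job is handed in; nothing more can be done
None
```

The round-headed pin (the middle one of the row) was gripped, pulled up, held, eased home and released. I handed the job in at about 21 s with the arm clear of everything.

- **Pull and hold:** it was held for over 2.4 s at 15.2–15.5 N. The TCP had risen about 12.3 mm, which agrees with 12 mm of lift. On the way up it briefly overshot to about 13.8 mm (17 N), and I brought it back before the hold. The gripper also put up to about 9 N of side load on the pin, which I only partly trimmed out.
- **Return:** I lowered it at no more than 6.4 mm/s back to the grip height (TCP z = 233.0 mm). I let go once the force had turned to a light push down (4.7 N), so it did not snap back. As the jaws opened, the freed arm settled about 4 mm lower, and the wrist force then read about zero.
- **Last look:** the round pin's head sits where it did in the first picture. The square and slim pins and the gauges have not moved. The raw image difference at the slim pin was high (41, against about 6 elsewhere), but the picture shows that is the gripper's shadow.

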